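Lock the red quarter-turn anchor into the drill jig's track

TASK

Pick up the anchor with the red grip bar, lower it lengthwise into the slot of the aluminium track between the yellow marks until its collar sits flat on the lips, then twist it ninety degrees so that its head catches under both lips, and let go. Leave the anchor with the blue grip bar where it stands.

Things in the scene. Friction and masses are not known exactly. Their poses are not given: they have to be found in the camera images.
- red_anchor: Loose anchor with red grip bar, standing on its head, 0.22 kg. Origin: centre of the head's underside; z up. Steel head 56 (x) by 20 (y) by 8 mm; stem 20 mm thick, z 8 to 18; round dark collar 56 mm across, z 18 to 24; red bar 50 (x) by 14 (y) mm, z 24 to 58, parallel to the head: it shows how the head lies. Grip across the 14 mm from above. A half turn about z makes no difference.
- blue_anchor: Bystander: the same anchor with a blue grip bar, loose, standing upright on the bench; same sizes, origin and axes. To be left alone.
- track: Fixed lipped channel, 86 (x) by 396 (y) by 28 mm, ends capped. Origin: centre of underside. Slot 36 mm wide along y between lips at z 22 to 28; cavity 78 mm wide, floor z 4. The head enters only lengthwise; with the collar on the lips it hangs 4 mm below them, free to turn either way. A fixed black-gripped anchor is locked at y = -140 mm; a wooden blank 18 mm thick lies on the +x side.
- bay: The marked place in the slot: four yellow stripes 12 mm wide on the lips, 35 mm either way along the track from it. Origin: the middle of the place, midway across the slot, level with the top of the lips; x across the slot, y along it, z up. It is fixed to the track. When the anchor is home its origin lies 18 mm below this point and its x runs along this x.
There are look-alikes about, which are no part of the job. Leave any pink look-alike of the red_anchor alone.

How it is judged:
By the outcome, as a careful person would: the job done as asked, in the order asked, and still so for the second after the job is handed in, with the robot touching nothing.
It also fails if it takes over 45 s, if anything falls off the work surface, if the arm or the gripper's body presses on something with over 40 N, if the wrist force passes 120 N, or if a joint passes its speed limit or range.

ROBOT

A 6-joint arm with a two-finger parallel gripper is mounted at the origin on the work surface. World frame = base frame: x ahead of the robot, y to its left, z up, the work surface at z = 0. Lengths are in m, angles in rad, forces in N, time in s.
With the tool pointing down it reaches from about 0.375 to 0.9 m from the base axis. Payload 3.1 kg.
Tool frame: the origin (TCP) lies where the fingers leave the gripper's body, on its centre line; the fingertips stand 70 mm ahead of it and the grasp point (between the pads) lies 51 mm ahead of it; z points along the fingers, y is the direction in which the jaws open and shut (so a half turn about z gives the same grasp; the last joint's range is limited). The gripper opens to 87 mm and grips with 3 to 60 N. Pads are 19 mm wide; open, the fingers measure 117 mm over their backs; the gripper's body (75 mm by 190 mm) begins 51 mm behind the grasp point.
Start: joints at [-1.438, 0.527, 1.433, -0, 1.181, -0.178], TCP at [0.191, -0.595, 0.292] pointing down, gripper open.
Joint ranges: [-3.08, 3.08], [-0.75, 2.2], [0.22, 2.44], [-1.43, 4.57], [0, 2.65], [-2.85, 2.85]. Speed limits (rad/s): [2.79, 2.79, 3.14, 3.14, 3.14, 3.14].

INTERFACE

Orientations are given as a unit quaternion [w, x, y, z].
In Python, from rig import manip, eyes, order gives the robot as it stands.
- The arm moves only by the tool drive_tool, never from a script. Its argument "plan" is a list of rows, each a list of 3 entries, a list of its own where there are three numbers: the shift along the tool's x, y, z in mm, then the turn about the tool's z in degrees, then the opening, from 0 (shut) to 1 (fully open). In form: [[[tx, ty, tz], yaw, jaw], ...]. A call has 1 to 8 rows; each row is the pose to reach, as a shift and turn from the pose measured when the call began, along the tool's axes at that moment; what a row does not reach only later rows make up. A row lasts 1/10 s, in which the tool goes at most 50 mm and 8.59 degrees, less where a joint would pass 70% of its speed; a pose out of reach is approached as far as the arm can. A call with a gripper value outside its range is refused whole. The fingers move at their own pace and stop on an object; "force" is the grip in N (left out, the last holds). Time passes only in rows, so rows that repeat a pose let the fingers close. It gives the time, the measured TCP pose, the force and the opening at its end, in the units of the state.
- manip.get_obs(): the state, without advancing time (a new reading comes with each control period).
- eyes.camera(name): name is "scene" or "top"; returns the picture (480x640x3 uint8, blue, green, red); there is no depth.
- eyes.get_calibration(name): a dict with "camera_matrix" (3x3 intrinsics, pixels), "position" and "rotation" of the camera in the world. Camera axes: x right, y down, z forward; pixel columns grow to the right and rows downward; lengths in m; the calibration is good to about 2 mm. A picture is of the moment at which its call begins. get_calibration takes no time and is no camera call.
- order.job_done(): hands the job in, once; it reports no verdict.
The state is a dict: "clock": time; "q": joint angles; "dq": joint speeds; "joint_torque": joint torques, N m; "tcp_pos": TCP position; "eef_rot": TCP orientation; "wrist_force": force on the tool from outside, world axes, zero at the start; "ft_torque": the same for the moment, N m; "gripper_width": finger opening in m.
Only numpy, scipy, OpenCV 4.12 (cv2) and the standard library are available. Lean on these libraries where they do the work, as an engineer would, in place of code of your own. Each camera call takes 0.05 s, during which the arm holds its last target. There are 200 camera calls.

## Working session

There is one attempt and no reset: what is moved stays moved. The work goes in short steps, Python scripts to look and compute and a tool call to move; the robot and the scene stay as the last step left them, time stands still between calls to the robot, and variables do not carry over. Pictures are saved under pics/ and viewed, about 8 in all and at most 12, crops included, and the job is handed in when it is done.

Besides the shell and the picture viewer there is one more tool, called after "Emit:" as name(argument=value, ...), one argument or row to a line, values as JSON. drive_tool: Moves the arm, as the interface text tells. Its arguments: {"type":"object","properties":{"plan":{"type":"array"},"force":{"type":"number"}},"required":["plan"]}

```bash
mkdir -p pics; python3 - <<'E'
from rig import manip, eyes
import cv2
for n in("scene","top"):
    cv2.imwrite(f"pics/{n}0.png",eyes.camera(n)); c=eyes.get_calibration(n); print(n,c)
print(manip.get_obs())
E
```

```text
scene {'camera_matrix': array([[462.20285695,   0.        , 321.82060054],
       [  0.        , 462.20285695, 232.05639659],
       [  0.        ,   0.        ,   1.        ]]), 'position': array([0.96476434, 0.20478592, 0.72205809]), 'rotation': array([-0.15139677,  0.48970561,  0.81871748, -0.25878392])}
top {'camera_matrix': array([[609.23034559,   0.        , 322.16809586],
       [  0.        , 609.23034559, 244.59358218],
       [  0.        ,   0.        ,   1.        ]]), 'position': array([0.46509389, 0.00455492, 1.23178292]), 'rotation': array([-0.03156968,  0.71015792, -0.70278354,  0.02782769])}
{'clock': 0.1, 'q': array([-1.43852924e+00,  5.28353822e-01,  1.43377548e+00,  1.37007536e-05,
        1.18136263e+00, -1.78516523e-01]), 'dq': array([-0.00020487, -0.00185667, -0.00304219,  0.00017825,  0.00030061,
       -0.00035278]), 'joint_torque': array([ 3.46135903e-04, -4.40984380e+01, -1.77150607e+01,  6.35682978e-02,
        5.33603760e-02, -4.08625010e-05]), 'tcp_pos': array([ 0.19107981, -0.59453121,  0.29138083]), 'eef_rot': array([-9.49238478e-04,  9.87950926e-01,  1.54764552e-01,  2.82914548e-05]), 'wrist_force': array([0.42532568, 0.56073714, 0.03442378]), 'ft_torque': array([ 0.02553445, -0.03493975,  0.04292234]), 'gripper_width': 0.08707802277105858}
```

View pics/top0.png

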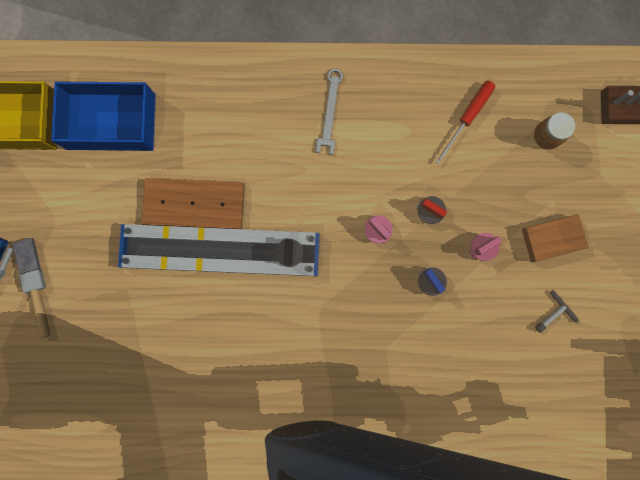

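View pics/scene0.png

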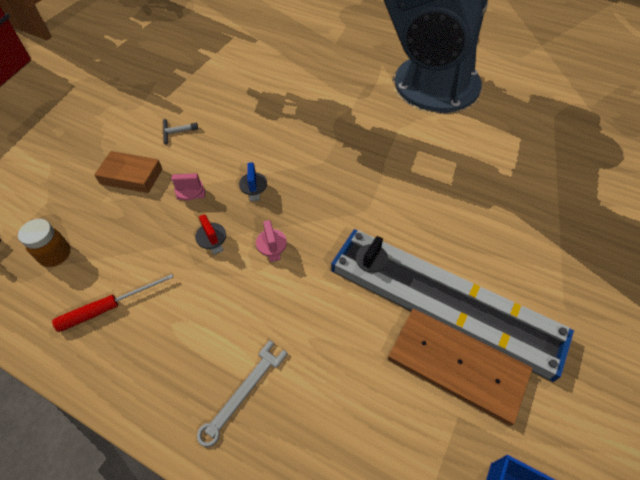

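Candidates (top view): red anchor (432,209); pink look-alikes (378,229) and (486,246); blue anchor (432,281); red screwdriver handle (478,103); black fixed anchor in the track (290,252). The one with a dark collar and a red bar is (432,209). I'll measure it and the yellow marks, and check with a crop.

```bash
cat > h.py <<'E'
import numpy as np, cv2
from scipy.spatial.transform import Rotation as R
from rig import manip, eyes
def cal(n):
    c=eyes.get_calibration(n); return c["camera_matrix"],np.array(c["position"]),R.from_quat(np.roll(c["rotation"],-1)).as_matrix()
def plane(n,uv,z):
    K,p,M=cal(n); uv=np.atleast_2d(uv).astype(float)
    d=np.c_[uv,np.ones(len(uv))]@np.linalg.inv(K).T@M.T
    return p+d*((z-p[2])/d[:,2])[:,None]
def proj(n,P):
    K,p,M=cal(n); q=(np.atleast_2d(P)-p)@M@K.T; return q[:,:2]/q[:,2:]
def blobs(im,lo,hi,amin=15):
    h=cv2.cvtColor(im,cv2.COLOR_BGR2HSV); m=cv2.inRange(h,np.array(lo),np.array(hi))
    n,l,s,c=cv2.connectedComponentsWithStats(m); return [(s[i,4],c[i],np.argwhere(l==i)[:,::-1]) for i in range(1,n) if s[i,4]>=amin]
E
python3 - <<'E'
from h import *
for n in("scene","top"):
    im=cv2.imread(f"pics/{n}0.png")
    for a,c,p in blobs(im,(22,150,120),(35,255,255)): 
        if a<300: print(n,"yel",a,c.round(1),plane(n,c,.028)[0].round(4))
    for a,c,p in blobs(im,(0,190,60),(6,255,255))+blobs(im,(174,190,60),(180,255,255)):
        (w,s,t)=cv2.minAreaRect(p.astype(np.float32)); b=cv2.boxPoints((w,s,t))
        print(n,"red",a,c.round(1),plane(n,c,.05)[0].round(4),s); 
        if a<500: print(b.round(1).tolist())
im=cv2.imread("pics/top0.png"); a=cv2.resize(im[170:310,350:520],None,fx=4.6,fy=4.2,interpolation=2)[:,:780]
cv2.imwrite("pics/c1.png",cv2.resize(im[175:305,350:510],None,fx=4.5,fy=4.5,interpolation=2))
E
```

```text
scene yel 81 [474.1 290.3] [0.5251 0.2538 0.028 ]
scene yel 89 [515.3 309.3] [0.5271 0.3239 0.028 ]
scene yel 92 [461.2 319.3] [0.5857 0.2517 0.028 ]
scene yel 107 [503.8 340.2] [0.5881 0.322  0.028 ]
scene red 639 [10.4 53.5] [ 0.4443 -0.9441  0.05  ] (59.0, 29.0)
scene red 223 [207.9 228.5] [ 0.6429 -0.204   0.05  ] (31.304948806762695, 8.049844741821289)
[[197.8000030517578, 216.60000610351562], [205.0, 213.0], [219.0, 241.0], [211.8000030517578, 244.60000610351562]]
scene red 882 [ 83.7 312.9] [ 0.8693 -0.2797  0.05  ] (14.688679695129395, 67.16646575927734)
scene red 21 [13.1 49.5] [ 0.4298 -0.9513  0.05  ] (9.0, 6.0)
[[9.0, 52.0], [9.0, 46.0], [18.0, 46.0], [18.0, 52.0]]
scene red 25 [ 3.8 72.1] [ 0.5027 -0.898   0.05  ] (13.517326354980469, 5.734623432159424)
[[-3.0, 67.80000305175781], [1.7000000476837158, 64.5], [9.399999618530273, 75.5999984741211], [4.699999809265137, 78.9000015258789]]
top yel 61 [165.4 231.6] [0.5893 0.3236 0.028 ]
top yel 63 [200.5 233.5] [0.5861 0.2535 0.028 ]
top yel 62 [163.3 262.4] [0.5278 0.3257 0.028 ]
top yel 62 [198.7 263.8] [0.5259 0.2554 0.028 ]
top red 423 [478.6 102.2] [ 0.8512 -0.2959  0.05  ] (10.26195240020752, 46.594818115234375)
[[461.1000061035156, 118.4000015258789], [486.8999938964844, 79.5999984741211], [495.5, 85.30000305175781], [469.6000061035156, 124.0999984741211]]
top red 136 [434.5 207.2] [ 0.6402 -0.2075  0.05  ] (23.849952697753906, 5.723989009857178)
[[422.8999938964844, 203.39999389648438], [425.8999938964844, 198.60000610351562], [446.1000061035156, 211.1999969482422], [443.1000061035156, 216.10000610351562]]
```

View pics/c1.png

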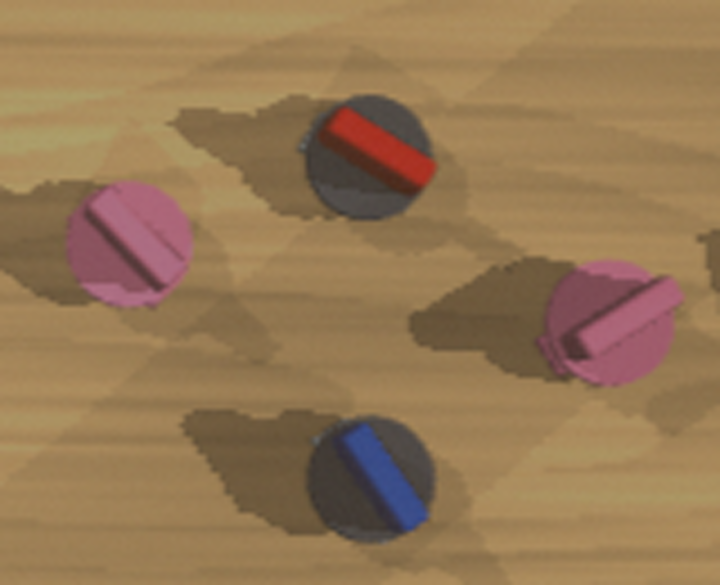

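The crop confirms it: red bar on a dark collar at top-image pixel (432,210); both pink ones and the blue one are clearly separate. Next I'll work out the bar and track directions and the shift to the anchor.

```bash
cat >> h.py <<'E'
def to(P,yaw):
    """shift (mm, tool axes) and turn (deg) to bring TCP to P with tool x at world yaw (deg, mod 360)"""
    o=manip.get_obs(); M=R.from_quat(np.roll(o["eef_rot"],-1)).as_matrix()
    y0=np.degrees(np.arctan2(M[1,0],M[0,0])); t=-((yaw-y0+180)%360-180)
    print("clk",round(o["clock"],2),"tcp",o["tcp_pos"].round(4),"yaw",y0.round(2),"z",M[:,2].round(4),"q",np.degrees(o["q"]).round(1),"w",round(o["gripper_width"],4),"F",o["wrist_force"].round(1))
    print("shift",((np.array(P)-o["tcp_pos"])@M*1000).round(1),"turn",round(t,1))
E
python3 - <<'E'
from h import *
for n in("scene","top"):
    im=cv2.imread(f"pics/{n}0.png")
    for a,c,p in blobs(im,(0,190,60),(6,255,255)):
        if 100<a<300:
            b=cv2.boxPoints(cv2.minAreaRect(p.astype(np.float32))); W=plane(n,b,.055)
            e=W[1]-W[2] if np.linalg.norm(W[1]-W[2])>.03 else W[0]-W[1]
            print(n,"bar ctr",W.mean(0).round(4),"psi",np.degrees(np.arctan2(e[1],e[0])).round(1),np.linalg.norm(e).round(4))
    for a,c,p in blobs(im,(100,130,60),(125,255,255),40): print(n,"blue",a,c.round(1),plane(n,c,.02)[0].round(4))
print("collar",plane("top",(432,209.9),.024).round(4))
to((.642,-.205,.2),58)
E
```

```text
scene bar ctr [ 0.6451 -0.2004  0.055 ] psi -123.2 0.0697
scene blue 195 [251.  177.2] [ 0.4841 -0.2214  0.02  ]
scene blue 138 [344.  247.4] [0.5466 0.0205 0.02  ]
scene blue 282 [563.3 352.5] [0.5599 0.4107 0.02  ]
scene blue 947 [513.5 470.6] [0.7608 0.3863 0.02  ]
top bar ctr [ 0.6393 -0.2066  0.055 ] psi 58.1 0.0462
top blue 6549 [102.7 116.2] [0.8248 0.4611 0.02  ]
top blue 184 [122.  245.3] [0.5616 0.4117 0.02  ]
top blue 55 [  2.8 243.6] [0.5626 0.6508 0.02  ]
top blue 131 [435.3 280.5] [ 0.4979 -0.2137  0.02  ]
collar [[ 0.6386 -0.2071  0.024 ]]
clk 0.1 tcp [ 0.1911 -0.5945  0.2914] yaw 17.81 z [-2.0e-04  1.9e-03 -1.0e+00] q [-82.4  30.3  82.1   0.   67.7 -10.2] w 0.0871 F [0.4 0.6 0. ]
shift [ 548.4 -232.8   92. ] turn -40.2
```

Emit:
drive_tool(
  plan=[
    [[46,-19,12],-5,1],
    [[92,-39,24],-10,1],
    [[138,-58,36],-15,1],
    [[184,-78,48],-20,1],
    [[230,-97,60],-25,1],
    [[276,-117,72],-30,1],
    [[322,-136,84],-35,1],
    [[368,-156,92],-40,1],
  ],
)

```text
clock: 0.9
tcp_pos: [0.4867, -0.3386, 0.2005]
eef_rot: [-0.002, 0.875, 0.485, 0.0]
wrist_force: [0.1, -0.9, -0.2]
gripper_width: 0.0871
```

```bash
python3 - <<'E'
from h import *
to((.6395,-.2065,.2),57.8)
E
```

```text
clk 0.9 tcp [ 0.4867 -0.3386  0.2005] yaw 58.0 z [-0.0014  0.0029 -1.    ] q [-45.6  34.5  91.5   0.1  54.2 -13.7] w 0.0871 F [ 0.1 -0.9 -0.2]
shift [193.   59.6   0.7] turn 0.2
```

Emit:
drive_tool(
  plan=[
    [[45,14,0],0,1],
    [[90,28,0],0,1],
    [[135,42,0],0,1],
    [[175,54,0],0,1],
    [[193,60,0],0,1],
    [[193,60,0],0,1],
  ],
)

```text
clock: 1.5
tcp_pos: [0.6413, -0.2045, 0.2001]
eef_rot: [-0.002, 0.874, 0.486, 0.0]
wrist_force: [-0.2, 0.2, 0.4]
gripper_width: 0.0868
```

```bash
python3 - <<'E'
from h import *
to((.6395,-.2065,.098),57.8)
a=eyes.camera("scene"); 
cv2.imwrite("pics/s1.png",cv2.resize(a[100:290,100:350],None,fx=3.1,fy=3.1,interpolation=2))
for x,c,p in blobs(a,(0,190,60),(6,255,255)): print(x,c)
# predicted: where pad grasp point would be at z=.046
E
```

```text
clk 1.5 tcp [ 0.6413 -0.2045  0.2001] yaw 58.22 z [-0.0012  0.003  -1.    ] q [-27.2  39.9  79.1   0.1  61.2   4.5] w 0.0868 F [-0.2  0.2  0.4]
shift [ -2.8  -0.2 102.1] turn 0.4
20 [ 1.4 12.4]
889 [10.23284589 52.80202475]
232 [208.07758621 228.75431034]
886 [ 83.75846501 312.94920993]
```

View pics/s1.png

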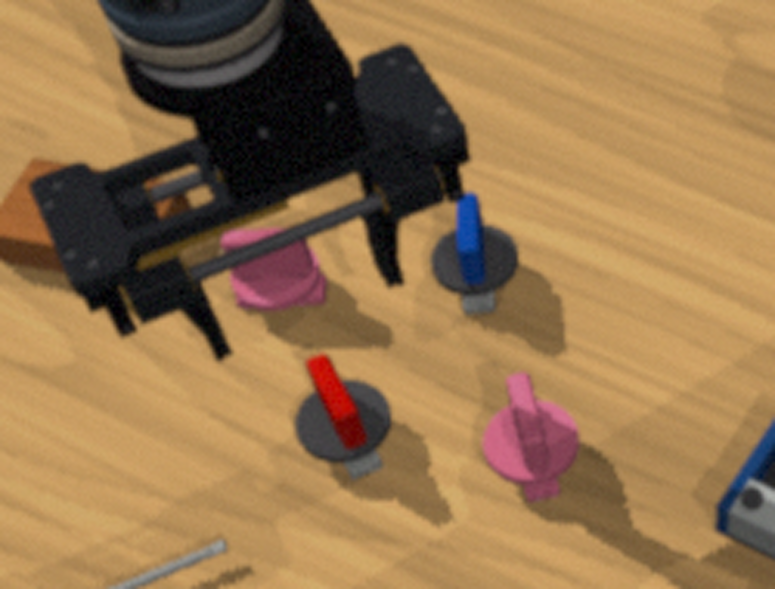

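The fingertips (crop (220,350) and (395,280)) straddle the red bar (335,400), and blue and pink are clear. Descend and grip gently.

Emit:
drive_tool(
  plan=[
    [[-2,0,30],0,1],
    [[-2,0,65],0,1],
    [[-2,0,92],0,1],
    [[-2,0,102],0,1],
    [[-2,0,102],0,1],
    [[-2,0,102],0,0.3],
    [[-2,0,102],0,0.3],
    [[-2,0,102],0,0],
  ],
  force=30,
)

```text
clock: 2.35
tcp_pos: [0.6393, -0.2079, 0.0998]
eef_rot: [-0.001, 0.874, 0.486, 0.0]
wrist_force: [0.5, 0.1, 0.7]
gripper_width: 0.0704
```

Emit:
drive_tool(
  plan=[
    [[0,0,0],0,0],
    [[0,0,0],0,0],
    [[0,0,0],0,0],
    [[0,0,0],0,0],
  ],
)

```text
clock: 2.75
tcp_pos: [0.6393, -0.2078, 0.0999]
eef_rot: [-0.001, 0.874, 0.486, 0.0]
wrist_force: [0.0, -0.5, 0.3]
gripper_width: 0.0388
```

```bash
python3 - <<'E'
from h import *
to((.557,.2888,.20),87.9)
a=eyes.camera("scene"); cv2.imwrite("pics/s2.png",cv2.resize(a[100:290,100:350],None,fx=3.1,fy=3.1,interpolation=2))
E
```

```text
clk 2.75 tcp [ 0.6393 -0.2078  0.0999] yaw 58.14 z [-1.0e-04  1.3e-03 -1.0e+00] q [-27.5  47.4  82.    0.1  50.7   4.3] w 0.0388 F [ 0.  -0.5  0.3]
shift [ 378.4 -332.1  -99.4] turn -29.8
```

View pics/s2.png

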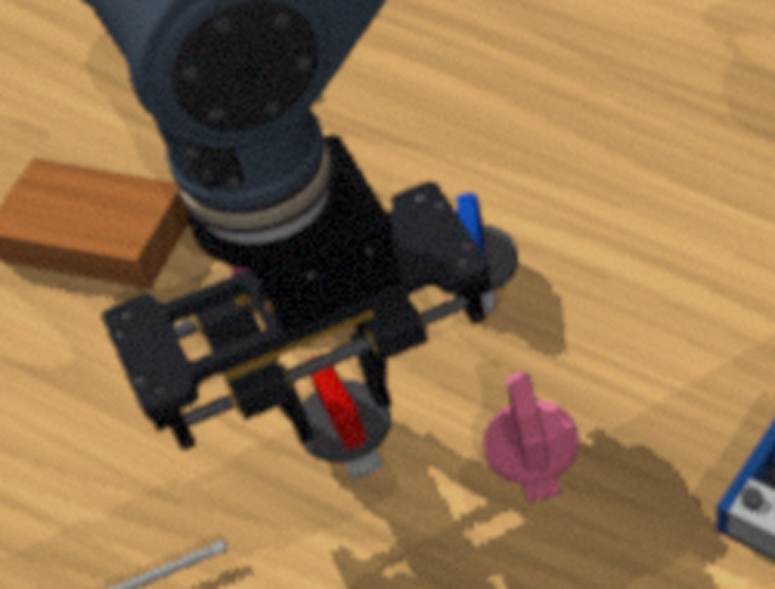

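Fingers are well placed around the red bar and still closing (crop (300,410)/(375,380)); blue is clear below the body. Continue closing.

Emit:
drive_tool(
  plan=[
    [[0,0,0],0,0],
    [[0,0,0],0,0],
    [[0,0,0],0,0],
    [[0,0,0],0,0],
    [[0,0,0],0,0],
    [[0,0,0],0,0],
  ],
)

```text
clock: 3.4
tcp_pos: [0.6392, -0.2078, 0.0996]
eef_rot: [-0.001, 0.874, 0.486, 0.0]
wrist_force: [0.3, -0.2, -1.1]
gripper_width: 0.014
```

Emit:
drive_tool(
  plan=[
    [[0,0,-10],0,0],
    [[0,0,-35],0,0],
    [[0,0,-70],0,0],
    [[0,0,-100],0,0],
    [[0,0,-100],0,0],
  ],
)

```text
clock: 3.9
tcp_pos: [0.6419, -0.2092, 0.2055]
eef_rot: [0.004, 0.874, 0.486, 0.003]
wrist_force: [0.8, -1.1, -1.0]
gripper_width: 0.0139
```

```bash
python3 - <<'E'
from h import *
to((.557,.2888,.20),87.9)
E
```

```text
clk 3.9 tcp [ 0.6419 -0.2092  0.2055] yaw 58.14 z [ 0.0094 -0.0035 -1.    ] q [-27.5  39.5  79.    0.1  61.    4.3] w 0.0139 F [ 0.8 -1.1 -1. ]
shift [ 378.1 -335.     2.9] turn -29.8
```

Emit:
drive_tool(
  plan=[
    [[34,-30,0],-3,0],
    [[68,-60,0],-6,0],
    [[102,-90,0],-9,0],
    [[136,-120,0],-12,0],
    [[170,-150,0],-15,0],
    [[204,-180,0],-18,0],
    [[238,-210,0],-21,0],
    [[272,-240,0],-24,0],
  ],
)

```text
clock: 4.7
tcp_pos: [0.5804, 0.1502, 0.2028]
eef_rot: [0.004, 0.753, 0.658, 0.002]
wrist_force: [0.8, -0.5, -1.6]
gripper_width: 0.0137
```

```bash
python3 - <<'E'
from h import *
to((.557,.2888,.20),87.9)
E
```

```text
clk 4.7 tcp [0.5804 0.1502 0.2028] yaw 82.25 z [ 0.0075 -0.0037 -1.    ] q [ 3.9 34.6 90.7 -0.3 54.3 11.8] w 0.0137 F [ 0.8 -0.5 -1.6]
shift [134.2 -41.9   2.1] turn -5.6
```

Emit:
drive_tool(
  plan=[
    [[42,-13,0],-2,0],
    [[84,-26,5],-4,0],
    [[120,-38,20],-5.6,0],
    [[134,-42,38],-5.6,0],
    [[134,-42,45],-5.6,0],
    [[134,-42,45],-5.6,0],
    [[134,-42,45],-5.6,0],
  ],
)

```text
clock: 5.4
tcp_pos: [0.5575, 0.2872, 0.1571]
eef_rot: [0.004, 0.721, 0.693, 0.001]
wrist_force: [1.2, -0.8, -1.3]
gripper_width: 0.0138
```

```bash
python3 - <<'E'
from h import *
to((.557,.2888,.155),87.9)
a=eyes.camera("scene"); cv2.imwrite("pics/s3.png",cv2.resize(a[200:390,360:610],None,fx=3.1,fy=3.1,interpolation=2))
b=eyes.camera("top"); cv2.imwrite("pics/t3.png",b)
for x,c,p in blobs(a,(22,150,120),(35,255,255)): print(x,c,plane("scene",c,.028).round(4))
for x,c,p in blobs(a,(0,190,60),(6,255,255)): print("red",x,c)
E
```

```text
clk 5.4 tcp [0.5575 0.2872 0.1571] yaw 87.78 z [ 0.0071 -0.0042 -1.    ] q [17.2 40.1 88.  -0.4 51.6 19.7] w 0.0138 F [ 1.2 -0.8 -1.3]
shift [ 1.6 -0.6  2.1] turn -0.1
84 [474.30952381 290.29761905] [[0.5248 0.2542 0.028 ]]
88 [461.26136364 319.45454545] [[0.5859 0.2519 0.028 ]]
100 [503.56 340.55] [[0.5889 0.3218 0.028 ]]
red 816 [10.5        52.89338235]
red 891 [ 83.61279461 313.01010101]
```

View pics/s3.png

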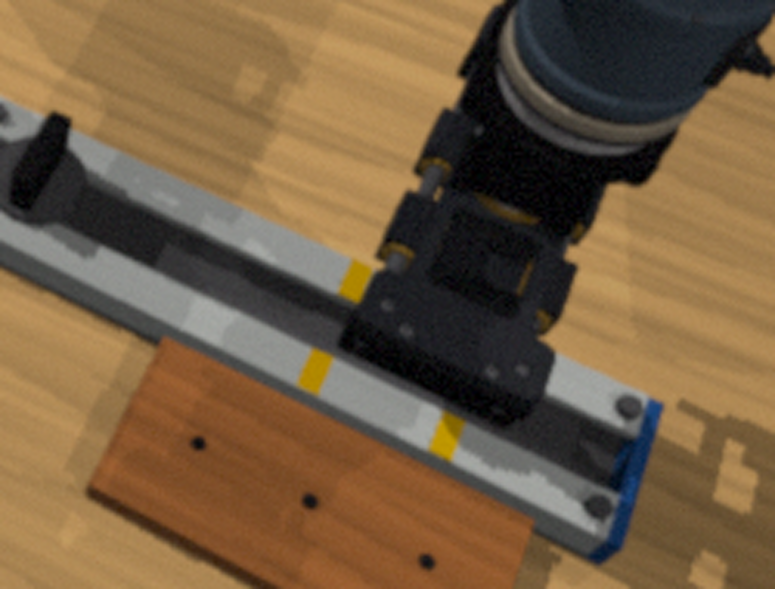

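The arm hides the anchor here, but the slot around the tool and the marks are where I measured them (three visible, within 1 mm). Slot clearance is ±8 mm, so I can lower it in steps.

Emit:
drive_tool(
  plan=[
    [[1.5,0,12],0,0],
    [[1.5,0,24],0,0],
    [[1.5,0,34],0,0],
    [[1.5,0,40],0,0],
    [[1.5,0,42],0,0],
    [[1.5,0,42],0,0],
  ],
)

```text
clock: 6.1
tcp_pos: [0.5584, 0.2885, 0.1152]
eef_rot: [0.004, 0.721, 0.693, 0.002]
wrist_force: [0.7, -0.2, -2.1]
gripper_width: 0.0136
```

```bash
python3 - <<'E'
from h import *
to((.557,.2888,.1096),87.9)
E
```

```text
clk 6.1 tcp [0.5584 0.2885 0.1152] yaw 87.74 z [ 0.0078 -0.0038 -1.    ] q [17.3 43.6 88.9 -0.5 47.1 19.9] w 0.0136 F [ 0.7 -0.2 -2.1]
shift [ 0.3 -1.4  5.6] turn -0.2
```

Emit:
drive_tool(
  plan=[
    [[0,-1,2],0,0],
    [[0,-1,4],0,0],
    [[0,-1,5],0,0],
    [[0,-1,6],0,0],
    [[0,-1,6],0,0],
  ],
)

```text
clock: 6.6
tcp_pos: [0.5575, 0.2886, 0.1098]
eef_rot: [0.004, 0.721, 0.693, 0.002]
wrist_force: [-2.3, -0.8, 2.2]
gripper_width: 0.0138
```

```bash
python3 - <<'E'
from h import *
to((.557,.2888,.1096),87.9)
E
```

```text
clk 6.6 tcp [0.5575 0.2886 0.1098] yaw 87.74 z [ 0.0081 -0.0036 -1.    ] q [17.3 44.1 89.1 -0.5 46.5 19.9] w 0.0138 F [-2.3 -0.8  2.2]
shift [ 0.2 -0.5  0.2] turn -0.2
```

Emit:
drive_tool(
  plan=[
    [[0,-0.5,1],0,0],
    [[0,-0.5,1],0,0],
    [[0,-0.5,0.7],-8,0],
    [[0,-0.5,0.7],-16,0],
    [[0,-0.5,0.7],-24,0],
  ],
)

```text
clock: 7.1
tcp_pos: [0.5578, 0.2895, 0.1099]
eef_rot: [0.005, 0.559, 0.829, 0.002]
wrist_force: [-1.0, 2.7, 1.8]
gripper_width: 0.0137
```

```bash
python3 - <<'E'
from h import *
to((.557,.2888,.1096),177.9)
print(manip.get_obs()["ft_torque"])
E
```

```text
clk 7.1 tcp [0.5578 0.2895 0.1099] yaw 112.02 z [ 0.0108 -0.0015 -0.9999] q [17.4 44.1 89.1 -0.4 46.3 -4.4] w 0.0137 F [-1.   2.7  1.8]
shift [-0.4 -1.   0.2] turn -65.9
[ 0.45440528  0.00058101 -0.07772899]
```

Turning freely with low torque; continue the twist.

Emit:
drive_tool(
  plan=[
    [[0,0,0.3],-8,0],
    [[0,0,0.3],-16,0],
    [[0,0,0.3],-24,0],
    [[0,0,0.3],-32,0],
    [[0,0,0.3],-40,0],
    [[0,0,0.3],-48,0],
    [[0,0,0.3],-56,0],
    [[0,0,0.3],-64,0],
  ],
)

```text
clock: 7.9
tcp_pos: [0.5581, 0.2901, 0.1099]
eef_rot: [0.006, 0.032, 0.999, 0.0]
wrist_force: [-0.4, 1.7, 1.7]
gripper_width: 0.0136
```

Emit:
drive_tool(
  plan=[
    [[0,0,0.2],-2,0],
    [[0,0,0.2],-2,0],
    [[0,0,0.2],-2,0],
  ],
)

```text
clock: 8.2
tcp_pos: [0.5581, 0.2903, 0.1098]
eef_rot: [0.006, 0.015, 1.0, 0.0]
wrist_force: [-0.5, 1.3, 0.8]
gripper_width: 0.0136
```

```bash
python3 - <<'E'
from h import *
to((.557,.2888,.1096),177.9)
print(manip.get_obs()["ft_torque"])
a=eyes.camera("scene"); cv2.imwrite("pics/s4.png",cv2.resize(a[200:390,360:610],None,fx=3.1,fy=3.1,interpolation=2))
E
```

```text
clk 8.2 tcp [0.5581 0.2903 0.1098] yaw 178.25 z [ 1.210e-02  2.000e-04 -9.999e-01] q [ 17.4  44.1  89.1  -0.3  46.2 -70.7] w 0.0136 F [-0.5  1.3  0.8]
shift [ 1.1 -1.6  0.2] turn 0.4
[ 0.28936297  0.04437367 -0.0195733 ]
```

View pics/s4.png

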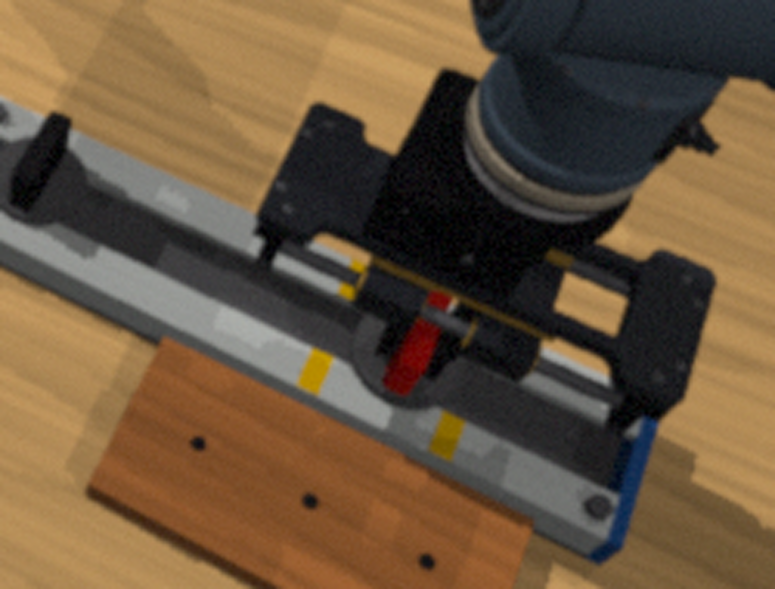

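The collar sits on the lips between the yellow marks and the bar lies across the slot (crop (415,345)). A small centring nudge, then release and rise.

Emit:
drive_tool(
  plan=[
    [[0.5,-0.8,0],0,0],
    [[1,-1.5,0],0.4,0],
    [[1,-1.5,0],0.4,0],
    [[1,-1.5,0],0.4,0.4],
    [[1,-1.5,0],0.4,0.4],
    [[1,-1.5,0],0.4,0.4],
    [[1,-1.5,0],0.4,0.4],
    [[1,-1.5,0],0.4,0.4],
  ],
)

```text
clock: 9.05
tcp_pos: [0.557, 0.2888, 0.1098]
eef_rot: [0.006, 0.019, 1.0, 0.0]
wrist_force: [-0.2, 0.2, 0.1]
gripper_width: 0.034
```

Emit:
drive_tool(
  plan=[
    [[0,0,-15],0,0.4],
    [[0,0,-40],0,0.4],
    [[0,0,-80],0,0.4],
    [[0,0,-120],0,0.4],
    [[-10,0,-150],0,0.4],
    [[40,0,-160],0,0.4],
    [[90,0,-160],0,0.4],
    [[90,0,-160],0,0.4],
  ],
)

```text
clock: 9.85
tcp_pos: [0.4559, 0.291, 0.2685]
eef_rot: [0.0, 0.017, 1.0, -0.002]
wrist_force: [0.9, -0.1, -0.6]
gripper_width: 0.0349
```

Emit:
drive_tool(
  plan=[
    [[0,40,-10],0,0.4],
    [[0,85,-10],0,0.4],
    [[0,130,-10],0,0.4],
    [[0,160,-10],0,0.4],
    [[0,160,-10],0,0.4],
  ],
)

```text
clock: 10.35
tcp_pos: [0.4615, 0.4548, 0.2791]
eef_rot: [0.002, 0.015, 1.0, 0.0]
wrist_force: [0.3, -0.1, 0.1]
gripper_width: 0.0348
```

```bash
python3 - <<'E'
from h import *
to((.557,.2888,.1096),177.9)
B=np.array([.557,.2888]); u=np.radians(-2.1); X=np.array([np.cos(u),np.sin(u)])
ims=[]
for n in("scene","top"):
    im=eyes.camera(n); 
    for a,c,p in blobs(im,(22,150,120),(35,255,255)):
        if a<300: print(n,"yel",a,plane(n,c,.028)[0].round(4))
    for a,c,p in blobs(im,(0,190,60),(6,255,255)):
        b=cv2.boxPoints(cv2.minAreaRect(p.astype(np.float32))); W=plane(n,b,.065)
        if 100<a<300:
            e=W[0]-W[1]; f=W[1]-W[2]; e=e if np.linalg.norm(e)>np.linalg.norm(f) else f
            print(n,"red",a,c.round(1),W.mean(0).round(4),np.degrees(np.arctan2(e[1],e[0])).round(1))
    q=proj(n,[.557,.2888,.05])[0].astype(int); print(n,"expected",q)
    s=55; ims.append(cv2.resize(im[q[1]-s:q[1]+s,q[0]-s:q[0]+s],(395,395),interpolation=2))
cv2.imwrite("pics/f.png",np.hstack(ims))
E
```

```text
clk 10.35 tcp [0.4615 0.4548 0.2791] yaw 178.23 z [ 3.4e-03  1.0e-04 -1.0e+00] q [ 34.8  32.8  79.4  -0.1  67.6 -53.4] w 0.0348 F [ 0.3 -0.1  0.1]
shift [-100.  -163.   169.8] turn 0.3
scene yel 78 [0.5249 0.2538 0.028 ]
scene yel 86 [0.5267 0.3239 0.028 ]
scene yel 96 [0.5854 0.2518 0.028 ]
scene yel 95 [0.5893 0.3219 0.028 ]
scene expected [492 308]
top yel 61 [0.5893 0.3236 0.028 ]
top yel 63 [0.5861 0.2535 0.028 ]
top yel 60 [0.5274 0.3258 0.028 ]
top yel 62 [0.5259 0.2554 0.028 ]
top red 234 [178.6 246.6] [0.5568 0.2873 0.065 ] 177.0
top expected [179 247]
```

View pics/f.png

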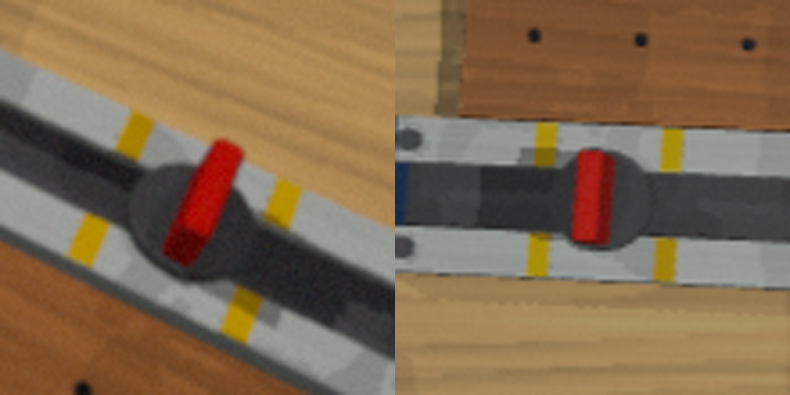

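The anchor is centred between the four marks, with its collar flat and its bar across the slot. I'll check that the bystanders haven't moved, then hand in.

```bash
python3 - <<'E'
from h import *
from rig import order
a=eyes.camera("scene"); b=cv2.imread("pics/scene0.png")
for n,lo,hi in(("blue",(100,130,60),(125,255,255)),("pink",(150,60,60),(176,190,255))):
    for k,im in(("before",b),("after",a)): print(n,k,[c.round(1).tolist() for s,c,p in blobs(im,lo,hi,100)])
order.job_done()
E
```

```text
blue before [[251.0, 177.2], [344.0, 247.4], [563.3, 352.5], [513.5, 470.6]]
blue after [[251.1, 177.2], [343.8, 247.7], [563.3, 352.3], [513.4, 470.5]]
pink before [[187.8, 186.3], [270.9, 241.8]]
pink after [[187.8, 186.3], [270.8, 241.8]]
the job is handed in; nothing more can be done
```

The red anchor is locked in the track between the yellow marks, and I handed the job in at about 10.4 s on the robot's clock. I gripped it by its bar and lowered it lengthwise into the slot until the collar met the lips. I then twisted it 90°, nudged it about 1.5 mm to centre it, let go and moved the arm clear.

- **Position:** in the top view the bar centre is about 1.5 mm from my estimate of the bay centre. It lies across the slot at 177.0°, against 177.9° expected. Both views show the collar flat on the lips between the four marks.
- **Force:** the wrist read only a few newtons throughout, and the anchor turned freely. That the head is under the lips I infer from the depth reached and the free turn, since it can't be seen directly.
- **Other anchors:** the blue anchor and both pink look-alikes moved by no more than 0.1 pixel between the first and last pictures.
- **Check that failed:** in the last scene-camera picture the red bar fell outside my size filter, so its measured position comes from the top camera alone.

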